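Make up the bridge kit and the nut kit

TASK

Make up the two kit trays for the next guitar jobs, each piece lying flat in the compartment that is cut for it. The blue-lined tray (bridge kit) gets the black bridge blank, the reddish hardwood clamping block and the aluminium slot template, which you free by turning both brass buttons on the routing jig aside, well clear of it, before lifting it out by its wooden pull; the grey-lined tray (nut kit) gets the small cream bone nut blank and the tan cork sanding block. Leave the two buttons turned aside.

Things in the scene. Friction and masses are not known exactly. Their poses are not given: they have to be found in the camera images.
- routing_jig: Fixed plywood router jig 200 mm (x) by 130 (y); origin: centre of underside. Top at z 18.5; two aluminium rails along x at y +-57 (12 wide, 9 high). Central seat 98 x 64, floor at z 12, holds the template insert, axes alike. Brass turn buttons, pivots at y 0, x -61 (turn_button_1) and x +61 (turn_button_2).
- turn_button_1 (a joint): Brass bar at jig x -61, turning about its middle: 44 mm long, 12 wide, z 19.5 to 29.5 over the jig's underside. Angle in rad, counterclockwise from above; 0: along the jig's x, inner end 8 mm over the insert (starts within +-0.35). Turns either way to +-1.75, clears the insert beyond 1.05, stays where left (0.02 N m friction). Pinch across its width at the pivot, or push.
- turn_button_2 (a joint): The same brass bar at jig x +61: 0 along the jig's x (locked), free of the insert beyond 1.05 rad either way.
- template_insert: Loose aluminium slot template: plate 94 mm (x) by 60 (y), 6 thick, narrow slot at y -19; a dark wooden pull bar on its middle, 44 along x, 14 wide, from 6 to 26 mm above the underside. About 0.1 kg. Origin: centre of underside, z up. Starts in the jig's seat under both buttons.
- bridge_blank: Loose black ebony bridge blank, a bar 28 (x) x 190 (y) x 10 mm high, 60 g. Origin at the centre of its underside. Starts flat on the bench.
- clamping_caul: Loose reddish-brown hardwood clamping block, 30 (x) x 75 (y) x 22 mm high, 30 g. Origin at the centre of its underside. Starts flat on the bench.
- bone_nut: Loose cream bone nut blank, a small bar 10 (x) x 55 (y) x 9 mm high, 12 g. Origin at the centre of its underside. Starts flat on the bench.
- sand_block: Loose tan cork sanding block, 45 (x) x 85 (y) x 28 mm high, about 50 g. Origin at the centre of its underside. Starts flat on the bench.
- bridge_tray: Fixed blue-lined tray 218 mm (x) by 148 (y); origin: centre of underside. Floor z 6, walls 6 thick, tops z 16. Long recess x -103..103, y 16..68, bridge blank at (0, 42) along x; its side walls are notched to the floor for fingers at x -20..56. Compartment x -103..7, y -68..10: insert at (-48, -29), its x along the tray's. Compartment x 13..103, y -68..10: clamping block at (58, -29) along x.
- nut_tray: Fixed grey-lined tray 200 mm (x) by 110 (y); origin: centre of underside. Floor z 6, walls 6 thick, tops z 16. Large compartment x -94..16, y -49..49: sanding block at (-39, 0), best along x. Smaller one x 22..94, y -49..26: bone nut at (58, -11.5), best along x. Beside that (y 26..49) the tray is solid up to z 16.

How it is judged:
By the outcome, as a careful person would: the job done as asked, in the order asked, and still so for the second after the job is handed in, with the robot touching nothing.
It also fails if it takes over 138 s, if anything falls off the work surface, if the arm or the gripper's body presses on something with over 40 N, if the wrist force passes 120 N, or if a joint passes its speed limit or range.

ROBOT

A 7-joint arm with a two-finger parallel gripper is mounted at the origin on a cart in front of the work surface, level with it; the furniture and walls round the work are solid. World frame = base frame: x ahead of the robot, y to its left, z up, the work surface at z = 0. Lengths are in m, angles in rad, forces in N, time in s.
With the tool pointing down it reaches from about 0.35 to 0.9 m from the base axis. Payload 19.9 kg.
Tool frame: the origin (TCP) lies between the finger pads; the fingertips stand 8 mm ahead of it and the grasp point (between the pads) lies 11 mm behind it; z points along the fingers, y is the direction in which the jaws open and shut (so a half turn about z gives the same grasp; the last joint's range is limited). The gripper opens to 94 mm and grips with 3 to 60 N. Pads are 16 mm wide; open, the fingers measure 119 mm over their backs; the gripper's body (75 mm by 177 mm) begins 78 mm behind the grasp point.
Start: joints at [-1.232, 0.417, -0.01, 1.614, 0.005, 1.111, -0.053], TCP at [0.232, 0.58, 0.213] pointing down, gripper open.
Joint ranges: [-2.81, 2.81], [-0.39, 2.02], [-1.27, 1.25], [0.06, 2.57], [-1.19, 4.33], [0.19, 2], [-2.82, 2.82]. Speed limits (rad/s): [1.89, 1.89, 2.39, 2.39, 3.01, 3.01, 3.01].

INTERFACE

Orientations are given as a 3x3 rotation matrix whose columns are the frame's x, y, z axes.
In Python, from rig import env gives the robot as it stands.
- The arm moves only by the tool move_arm, never from a script. Its argument "moves" is a list that holds one entry, the list of rows, each a list of 7 numbers: the turn, a rotation vector about the tool's x, y, z scaled (see below), then the shift along the tool's x, y, z scaled (see below), then the closure, from -1 (fully open) to 1 (shut). In form: [[[wx, wy, wz, x, y, z, claw], ...]]. A call has 1 to 12 rows; each row shifts and turns the commanded pose from where the row before left it, along the tool's axes as they then stand; what a row does not reach is not made up. The controller multiplies each number of a shift by 0.02 m and each number of a turn by 0.08 rad. A row lasts 1/12 s, in which the tool goes at most 41.7 mm and 7.16 degrees, less where a joint would pass 70% of its speed; a pose out of reach is approached as far as the arm can. A call with a number of a shift or a turn outside -1 to 1 is refused whole. A call with a gripper value outside its range is refused whole. The fingers move at their own pace and stop on an object; "force" is the grip in N (left out, the last holds). Time passes only in rows, so rows that do not move let the fingers close. It gives the time, the measured TCP pose, the force and the opening at its end, in the units of the state.
- env.observe(): the state, without advancing time (a new reading comes with each control period).
- env.camera(name): name is "scene" or "top" or "wrist"; returns the picture (400x640x3 uint8, blue, green, red); there is no depth.
- env.camera_info(name): a dict with "fov_y" (degrees; the focal length in pixels is half the picture's height over the tangent of half this angle, whatever the lens; pixels are square), "cx", "cy" (the principal point, pixels), "R" (3x3) and "t" (3): a world point X has camera coordinates R X + t. Camera axes: x right, y down, z forward; pixel columns grow to the right and rows downward; lengths in m; the calibration is good to about 2 mm. A picture is of the moment at which its call begins: read the wrist's pose just before it. camera_info takes no time and is no camera call; for the wrist camera it gives the pose at the moment of the call.
- env.hand_in(): hands the job in, once; it reports no verdict.
The state is a dict: "time": time; "joint_positions": joint angles; "qd": joint speeds; "joint_torque": joint torques, N m; "tcp_pos": TCP position; "eef_rot": TCP orientation; "ft_force": force on the tool from outside, world axes, zero at the start; "moment": the same for the moment, N m; "width": finger opening in m.
Only numpy, scipy, OpenCV 4.12 (cv2) and the standard library are available. Lean on these libraries where they do the work, as an engineer would, in place of code of your own. Each camera call takes 0.05 s, during which the arm holds its last target. There are 200 camera calls.

## Working session

There is one attempt and no reset: what is moved stays moved. The work goes in short steps, Python scripts to look and compute and a tool call to move; the robot and the scene stay as the last step left them, time stands still between calls to the robot, and variables do not carry over. Pictures are saved under pics/ and viewed, about 12 in all and at most 16, crops included, and the job is handed in when it is done.

Besides the shell and the picture viewer there is one more tool, called after "Call:" as name(argument=value, ...) on one line, values as JSON. move_arm: Moves the arm, as the interface text tells. Shifts and turns lie within -1 to 1; 1 stands for 0.02 m of shift or 0.08 rad of turn. Its arguments: {"type":"object","properties":{"moves":{"type":"array","items":{"type":"array","items":{"type":"array","items":{"type":"number"}}}},"force":{"type":"number"}},"required":["moves"]}

```bash
ls; mkdir -p pics; python3 - <<'E'
from rig import env
import cv2,numpy as np
s=env.observe()
print({k:np.round(v,3).tolist() for k,v in s.items()})
for n in("scene","top","wrist"):
    i=env.camera_info(n);print(n,i)
    cv2.imwrite(f"pics/{n}0.png",env.camera(n))
E
```

```text
pics
{'time': 0.0, 'joint_positions': [-1.232, 0.418, -0.01, 1.614, 0.005, 1.111, -0.053], 'qd': [-0.0, -0.002, 0.001, 0.003, -0.0, -0.0, 0.002], 'joint_torque': [-0.0, -85.126, 0.639, -42.599, -0.049, 0.019, 0.0], 'tcp_pos': [0.232, 0.58, 0.213], 'eef_rot': [[-0.929, 0.371, -0.0], [0.371, 0.929, -0.001], [-0.0, -0.001, -1.0]], 'ft_force': [0.461, -0.188, -0.059], 'moment': [-0.019, 0.015, 0.007], 'width': 0.094}
scene {'fov_y': 48.32259830349522, 'cx': 312.3893155067107, 'cy': 196.8895764549251, 'R': array([[ 0.9185385 , -0.39484497, -0.01960773],
       [-0.26721319, -0.5835435 , -0.7668599 ],
       [ 0.29134881,  0.70962979, -0.64151495]]), 't': array([-0.49806447,  0.18507925,  0.87263223])}
top {'fov_y': 50.2218249416169, 'cx': 317.4955486920656, 'cy': 204.41781802697147, 'R': array([[-0.02611099, -0.99934055,  0.02523266],
       [-0.98898757,  0.02214569, -0.14633237],
       [ 0.14567707, -0.02877567, -0.98891362]]), 't': array([0.00149547, 0.55865646, 1.01138053])}
wrist {'fov_y': 58.12435843856852, 'cx': 314.94784313887203, 'cy': 197.6910837281466, 'R': array([[ 0.3709636 ,  0.92864644, -0.00133658],
       [ 0.8991789 , -0.35883185,  0.25043363],
       [ 0.23208469, -0.09410359, -0.96813285]]), 't': array([-0.62379874, -0.0257652 ,  0.39060059])}
```

View pics/top0.png

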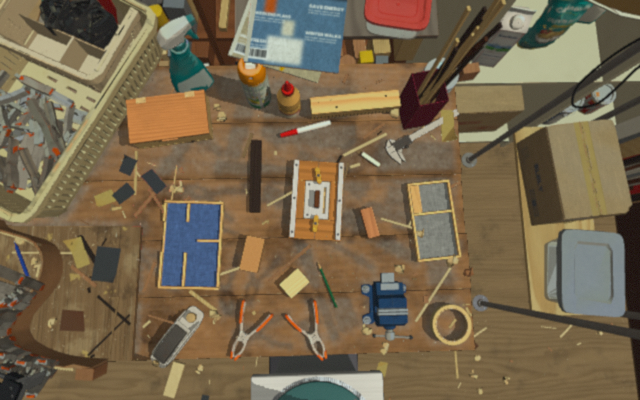

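View pics/scene0.png

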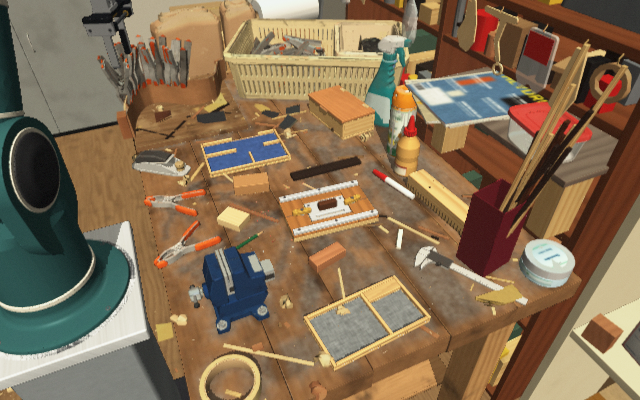

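The top view shows the bridge blank at (255,175), jig (317,200), hardwood block (370,222), cork (252,253), bone nut (370,159), blue tray (191,245) and grey tray (433,220). I'll crop it for a closer look.

```bash
cat > h.py <<'E'
from rig import env
import cv2,numpy as np
def ray(i,uv):
    f=200/np.tan(np.radians(i["fov_y"]/2)); R=np.array(i["R"]);t=np.array(i["t"])
    uv=np.atleast_2d(np.array(uv,float))
    d=np.c_[(uv[:,0]-i["cx"])/f,(uv[:,1]-i["cy"])/f,np.ones(len(uv))]@R
    return -R.T@t,d
def cast(i,uv,z):
    o,d=ray(i,uv); return o+d*((z-o[2])/d[:,2])[:,None]
def proj(i,X):
    f=200/np.tan(np.radians(i["fov_y"]/2)); c=np.atleast_2d(X)@np.array(i["R"]).T+i["t"]
    return c[:,:2]/c[:,2:]*f+[i["cx"],i["cy"]]
def two(i1,uv1,i2,uv2):
    o1,d1=ray(i1,uv1);o2,d2=ray(i2,uv2);out=[]
    for a,b in zip(d1,d2):
        k=np.linalg.lstsq(np.c_[a,-b],o2-o1,rcond=None)[0]
        out.append((o1+k[0]*a+o2+k[1]*b)/2)
    return np.array(out)
E
python3 - <<'E'
from h import *
im=cv2.imread("pics/top0.png")[115:305,150:470]
cv2.imwrite("pics/topc.png",cv2.resize(im,None,fx=2.5,fy=2.5,interpolation=cv2.INTER_CUBIC))
i=env.camera_info("top")
P=dict(bridge=(255,175),jig=(317,200),caul=(370,222),cork=(252,253),nut=(370,159),bt=(191,245),nt=(433,220))
for k,v in P.items(): print(k,cast(i,v,.015).round(3))
E
```

```text
bridge [[0.642 0.144 0.015]]
jig [[ 0.574 -0.012  0.015]]
caul [[ 0.515 -0.144  0.015]]
cork [[0.444 0.153 0.015]]
nut [[ 0.678 -0.151  0.015]]
bt [[0.468 0.303 0.015]]
nt [[ 0.516 -0.304  0.015]]
```

View pics/topc.png

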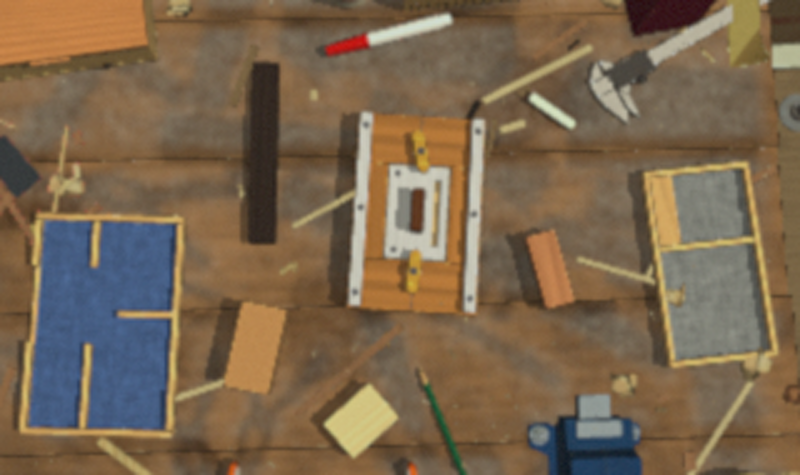

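The crop shows that both trays' and the jig's x axes point up in the image (world +x): the blue tray's long recess and the grey tray's solid block are on the left (+y), and the template slot is on the right (-y). I'll align the tool with the world axes and take wrist views.

Call:
move_arm(moves=[[[0, 0, -0.95, 0, 0, -0.4, -1], [0, 0, -0.95, 0, 0, -0.4, -1], [0, 0, -0.95, 0, 0, -0.4, -1], [0, 0, -0.95, 0, 0, -0.4, -1], [0, 0, -0.95, 0, 0, -0.4, -1], [0, 0, 0, -0.69, -0.97, 0, -1], [0, 0, 0, -0.69, -0.97, 0, -1], [0, 0, 0, -0.69, -0.97, 0, -1], [0, 0, 0, -0.69, -0.97, 0, -1], [0, 0, 0, -0.69, -0.97, 0, -1], [0, 0, 0, -0.69, -0.97, 0, -1], [0, 0, 0, -0.69, -0.97, 0, -1]]])

```text
time: 1.15
tcp_pos: [0.3288, 0.4435, 0.2533]
eef_rot: [[-1.0, -0.0, -0.0], [-0.0, 1.0, -0.0], [0.0, -0.0, -1.0]]
ft_force: [0.4, -0.5, -0.5]
width: 0.0941
```

Call:
move_arm(moves=[[[0, 0, 0, -0.69, -0.97, 0, -1], [0, 0, 0, -0.69, -0.97, 0, -1], [0, 0, 0, -0.69, -0.97, 0, -1], [0, 0, 0, -0.69, -0.97, 0, -1], [0, 0, 0, -0.69, -0.97, 0, -1], [0, 0, 0, -0.69, -0.97, 0, -1], [0, 0, 0, -0.69, -0.97, 0, -1], [0, 0, 0, -0.69, -0.97, 0, -1], [0, 0, 0, -0.69, -0.97, 0, -1], [0, 0, 0, -0.69, -0.97, 0, -1], [0, 0, 0, -0.69, -0.97, 0, -1], [0, 0, 0, -0.69, -0.97, 0, -1]]])

```text
time: 2.15
tcp_pos: [0.4944, 0.2108, 0.2534]
eef_rot: [[-1.0, -0.0, -0.0], [-0.0, 1.0, -0.0], [0.0, -0.0, -1.0]]
ft_force: [0.2, 0.5, -0.4]
width: 0.0939
```

Call:
move_arm(moves=[[[0, 0, 0, -0.69, -0.97, 0, -1], [0, 0, 0, -0.69, -0.97, 0, -1], [0, 0, 0, 0, 0, 0, -1], [0, 0, 0, 0, 0, 0, -1]]])

```text
time: 2.48
tcp_pos: [0.5219, 0.1721, 0.2532]
eef_rot: [[-1.0, 0.002, -0.0], [0.002, 1.0, -0.0], [0.0, -0.0, -1.0]]
ft_force: [-0.6, 0.3, 0.4]
width: 0.094
```

```bash
cat > snap.py <<'E'
from h import *
import sys,pickle
def snap(name):
    i=env.camera_info("wrist");im=env.camera("wrist")
    cv2.imwrite(f"pics/{name}.png",im);pickle.dump(i,open(f"pics/{name}.pkl","wb"))
    s=env.observe();print(round(s["time"],2),s["tcp_pos"].round(4) if hasattr(s["tcp_pos"],'round') else s["tcp_pos"],np.round(s["eef_rot"],3).tolist(),np.round(s["joint_positions"],2))
if __name__=="__main__": snap(sys.argv[1])
E
python3 snap.py w1
```

```text
2.53 [0.5214 0.1732 0.2532] [[-1.0, 0.0, -0.001], [0.0, 1.0, -0.0], [0.001, -0.0, -1.0]] [-0.54  0.25  0.19  1.76 -0.05  1.14  1.24]
```

View pics/w1.png

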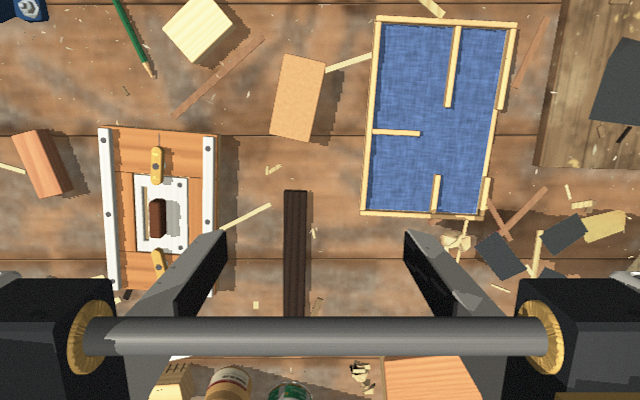

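w1 shows the blue tray (375,18)-(482,219), cork (298,97), jig with the template, the bridge blank between the fingers (297,250) and the caul (43,163). Next is a view over the grey tray, nut and caul.

Call:
move_arm(moves=[[[0, 0, 0, -0.25, -1, 0, -1], [0, 0, 0, -0.25, -1, 0, -1], [0, 0, 0, -0.25, -1, 0, -1], [0, 0, 0, -0.25, -1, 0, -1], [0, 0, 0, -0.25, -1, 0, -1], [0, 0, 0, -0.25, -1, 0, -1], [0, 0, 0, -0.25, -1, 0, -1], [0, 0, 0, -0.25, -1, 0, -1], [0, 0, 0, -0.25, -1, 0, -1], [0, 0, 0, -0.25, -1, 0, -1], [0, 0, 0, -0.25, -1, 0, -1], [0, 0, 0, -0.25, -1, 0, -1]]])

```text
time: 3.53
tcp_pos: [0.5817, -0.0664, 0.2535]
eef_rot: [[-1.0, -0.002, -0.0], [-0.002, 1.0, 0.0], [0.0, 0.0, -1.0]]
ft_force: [-0.1, 0.0, 0.5]
width: 0.094
```

Call:
move_arm(moves=[[[0, 0, 0, -0.25, -1, 0, -1], [0, 0, 0, -0.25, -1, 0, -1], [0, 0, 0, -0.25, -1, 0, -1], [0, 0, 0, -0.25, -1, 0, -1], [0, 0, 0, 0, 0, 0, -1], [0, 0, 0, 0, 0, 0, -1]]])

```text
time: 4.03
tcp_pos: [0.6016, -0.1466, 0.2532]
eef_rot: [[-1.0, 0.0, -0.001], [0.0, 1.0, 0.0], [0.001, 0.0, -1.0]]
ft_force: [-0.3, 1.1, 0.0]
width: 0.0942
```

```bash
python3 snap.py w2
```

```text
4.08 [ 0.6017 -0.1456  0.2532] [[-1.0, -0.001, -0.0], [-0.001, 1.0, 0.001], [0.0, 0.001, -1.0]] [-0.08  0.39  0.36  1.59 -0.14  1.19  1.88]
```

View pics/w2.png

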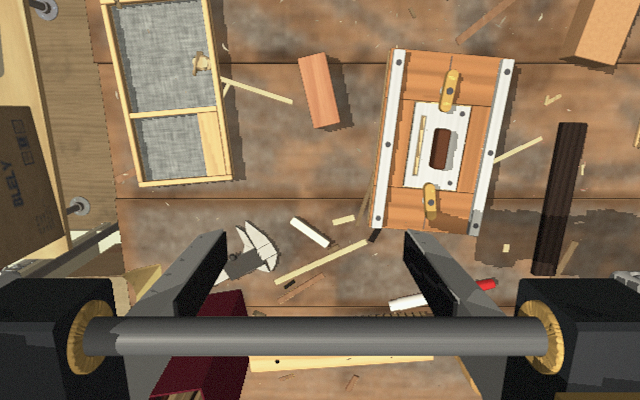

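w2 shows the grey tray (105,3)-(230,180), caul (320,90), bone nut (310,232), jig (443,140) and cork (605,25). Now measuring from masks.

```bash
cat > m.py <<'E'
from h import *
import pickle
I={n:(cv2.imread(f"pics/{n}.png"),pickle.load(open(f"pics/{n}.pkl","rb"))) for n in("w1","w2")}
I["top"]=(cv2.imread("pics/top0.png"),env.camera_info("top"))
def face(n,seed,tol=14,wL=.5):
    im=I[n][0]; lab=cv2.cvtColor(cv2.GaussianBlur(im,(3,3),0),cv2.COLOR_BGR2LAB).astype(float)
    u,v=seed; c=np.median(lab[v-3:v+4,u-3:u+4].reshape(-1,3),0)
    m=(np.linalg.norm((lab-c)*[wL,1,1],axis=2)<tol).astype(np.uint8)
    m=cv2.morphologyEx(m,cv2.MORPH_OPEN,np.ones((3,3)))
    _,l=cv2.connectedComponents(m); m=(l==l[v,u]).astype(np.uint8)
    return cv2.boxPoints(cv2.minAreaRect(max(cv2.findContours(m,0,2)[0],key=cv2.contourArea)))
def rep(name,z,views,**k):
    cs={}
    for n,s in views.items():
        b=face(n,s,**k); P=cast(I[n][1],b,z); e=P[1]-P[0];f=P[2]-P[1]
        L=e if np.linalg.norm(e)>np.linalg.norm(f) else f
        c=b.mean(0);cs[n]=c
        print(name,n,"px",c.round(1),"xy",P.mean(0)[:2].round(4),"dims",np.sort([np.linalg.norm(e),np.linalg.norm(f)]).round(4),"yaw",round(np.degrees(np.arctan2(L[1],L[0]))%180,1))
    v=list(cs)
    for a in v[1:]:print("   tri",v[0],a,two(I[v[0]][1],cs[v[0]],I[a][1],cs[a])[0].round(4))
if __name__=="__main__":
    rep("cork",.028,dict(w1=(298,97),top=(253,252)))
    rep("caul",.022,dict(w2=(318,90),w1=(36,160),top=(369,221)))
    rep("nut",.009,dict(w2=(310,233),top=(370,159)))
    rep("bridge",.010,dict(w2=(560,200),top=(255,175)),tol=20)
    rep("pull",.038,dict(w2=(440,150),w1=(158,217)),tol=22)
    rep("b2",.0295,dict(w2=(431,200),w1=(159,262)),tol=25)
    rep("b1",.0295,dict(w2=(450,90),w1=(156,165)),tol=25)
    for n,name,q in[("w1","bt",[(375,18),(516,24),(482,219),(361,212)]),("w2","nt",[(214,0),(231,180),(139,187)]),("w2","jig",[(390,48),(515,58),(478,236),(372,228)])]:
        P=cast(I[n][1],q,.016 if name!="jig" else .0275);print(name,P[:,:2].round(4).tolist(),P.mean(0)[:2].round(4))
        E=np.roll(P,-1,0)-P;print(np.linalg.norm(E,axis=1).round(3),np.degrees(np.arctan2(E[:,1],E[:,0])).round(1))
E
python3 m.py
python3 - <<'E'
from m import *
a=I["w1"][0][0:230,350:520];b=I["w2"][0][0:250,90:260];c=I["w2"][0][40:245,360:530]
h=250
f=lambda x:cv2.copyMakeBorder(x,0,h-x.shape[0],0,0,0)
o=np.hstack([f(a),f(b),f(c)]);cv2.imwrite("pics/z.png",cv2.resize(o,(765,375),interpolation=2))
E
```

```text
cork w1 px [295.9  97.5] xy [0.4426 0.1513] dims [0.0451 0.0834] yaw 164.9
cork top px [251.6 253.7] xy [0.4425 0.1518] dims [0.0438 0.084 ] yaw 167.4
   tri w1 top [0.4419 0.1515 0.0312]
caul w2 px [318.4  89.9] xy [ 0.5141 -0.1432] dims [0.0274 0.0725] yaw 14.1
caul w1 px [ 36.1 164.3] xy [ 0.5141 -0.1428] dims [0.0278 0.075 ] yaw 14.2
caul top px [370.3 222. ] xy [ 0.514  -0.1436] dims [0.0289 0.0725] yaw 12.7
   tri w2 w1 [ 0.5133 -0.1433  0.0215]
   tri w2 top [ 0.5135 -0.1433  0.0248]
nut w2 px [309.2 232.2] xy [ 0.6796 -0.1539] dims [0.0081 0.053 ] yaw 53.2
nut top px [319.5 199.5] xy [ 0.6113 -0.0352] dims [1.0615 1.7505] yaw 89.5
   tri w2 top [ 0.5124 -0.075   0.4493]
bridge w2 px [565.4 209.1] xy [0.6557 0.1552] dims [0.1181 0.2183] yaw 30.1
bridge top px [254. 176.] xy [0.6413 0.1474] dims [0.0361 0.188 ] yaw 179.6
   tri w2 top [0.6424 0.1458 0.02  ]
pull w2 px [440.8 148.6] xy [ 0.5745 -0.0123] dims [0.0144 0.0427] yaw 174.7
pull w1 px [154.5 219. ] xy [ 0.5734 -0.0093] dims [0.0122 0.0427] yaw 173.7
   tri w2 w1 [ 0.5745 -0.011   0.0341]
b2 w2 px [319.5 199.5] xy [ 0.6669 -0.1417] dims [0.4888 0.6337] yaw 90.0
b2 w1 px [144.8 270.1] xy [ 0.6402 -0.0321] dims [0.0436 0.0491] yaw 179.9
   tri w2 w1 [ 0.7026 -0.1306 -0.1498]
b1 w2 px [449.5  91. ] xy [ 0.5148 -0.0054] dims [0.0052 0.0061] yaw 5.4
b1 w1 px [319.5 199.5] xy [0.5873 0.1764] dims [0.4893 0.6337] yaw 89.9
   tri w2 w1 [ 0.5593  0.133  -0.2126]
bt [[0.362, 0.2341], [0.3681, 0.3811], [0.581, 0.37], [0.572, 0.2258]] [0.4708 0.3028]
[0.147 0.213 0.144 0.21 ] [ 87.6  -3.  -93.6 177.7]
nt [[0.4246, -0.2505], [0.6129, -0.2441], [0.6212, -0.3515]] [ 0.5529 -0.282 ]
[0.188 0.108 0.221] [  1.9 -85.6 152.8]
jig [[0.4723, -0.0698], [0.482, 0.06], [0.6775, 0.0438], [0.6676, -0.0807]] [ 0.5748 -0.0117]
[0.13  0.196 0.125 0.196] [ 85.7  -4.7 -94.6 176.8]
```

View pics/z.png

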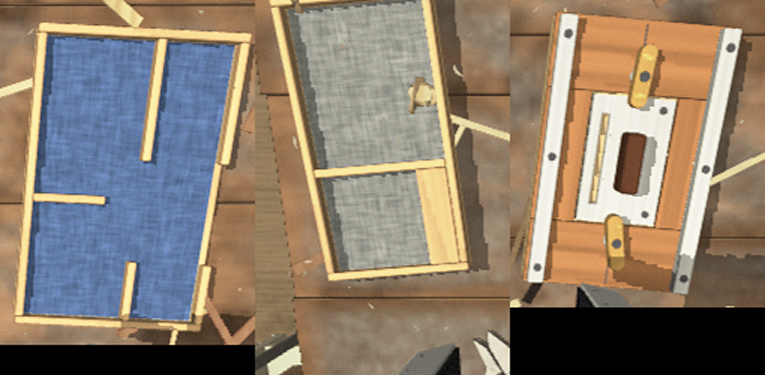

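The crops confirm the tray layouts; button 1 is about -0.11 rad from the jig and button 2 about +0.23. I'll check the tray, bridge and nut poses from a second view.

```bash
python3 - <<'E'
from m import *
t=I["top"][1]
def show(name,i,q,z):
    P=cast(i,q,z);E=np.roll(P,-1,0)-P
    print(name,P[:,:2].round(3).tolist(),P.mean(0)[:2].round(4),np.linalg.norm(E,axis=1).round(3),np.degrees(np.arctan2(E[:,1],E[:,0])).round(1))
T=lambda q:np.array(q)/2.5+[150,115]-.3
show("nt top",t,T([(645,172),(748,163),(776,352),(672,365)]),.016)
show("bt top",t,T([(38,217),(182,217),(172,435),(22,431)]),.016)
show("bridge top",t,T([(253,63),(279,63),(274,243),(247,242)]),.01)
show("nut top",t,T([(533,93),(577,123),(571,129),(529,99)]),.009)
w=I["w2"][1]
show("bridge w2",w,[(561,122),(587,124),(556,275),(534,273)],.01)
show("nt w2 small comp",w,[(134,119),(219,109),(231,180),(139,187)],.016)
print(two(w,[(574,123)],t,T([(260,242.5)])),two(w,[(231,180),(139,187)],t,T([(645,172),(748,163)])).round(4).tolist())
tri=two(w,[(450,90.7),(430,202)],I["w1"][1],[(156,166),(158,266)]);print("pivots",tri.round(4).tolist(),cast(w,[(450,90.7),(430,202)],.0295).round(4).tolist())
# dark mask bridge in w1/w2
for n,roi in(("w2",(515,605,110,290)),("w1",(275,320,180,312))):
    im=I[n][0];a,b,c,d=roi;m=(im[c:d,a:b].max(2)<75).astype(np.uint8);m=cv2.morphologyEx(m,2,np.ones((7,7)))
    k=max(cv2.findContours(m,0,2)[0],key=cv2.contourArea);B=cv2.boxPoints(cv2.minAreaRect(k))+[a,c];show("bridge "+n,I[n][1],B,.01)
E
```

```text
nt top [[0.611, -0.245], [0.618, -0.352], [0.425, -0.366], [0.415, -0.261]] [ 0.5173 -0.306 ] [0.107 0.194 0.106 0.197] [ -86.2 -175.7   95.5    4.6]
bt top [[0.578, 0.369], [0.575, 0.226], [0.36, 0.234], [0.368, 0.379]] [0.4701 0.3022] [0.144 0.215 0.145 0.211] [-91.3 177.8  86.9  -2.7]
bridge top [[0.736, 0.155], [0.735, 0.128], [0.547, 0.134], [0.549, 0.162]] [0.6418 0.1448] [0.027 0.188 0.027 0.187] [-91.1 178.1  86.5  -2. ]
nut top [[0.698, -0.135], [0.666, -0.179], [0.659, -0.172], [0.692, -0.13]] [ 0.6789 -0.1539] [0.055 0.009 0.053 0.008] [-126.5  133.6   52.2  -35. ]
bridge w2 [[0.548, 0.13], [0.55, 0.16], [0.736, 0.156], [0.733, 0.128]] [0.6418 0.1437] [0.03  0.186 0.028 0.186] [ 85.7  -1.2 -95.6 179.3]
nt w2 small comp [[0.544, -0.348], [0.533, -0.253], [0.613, -0.244], [0.621, -0.351]] [ 0.5778 -0.2989] [0.096 0.08  0.108 0.077] [ 96.4   6.1 -85.6 177.1]
[[0.54895923 0.14925617 0.00425192]] [[0.5871, -0.2142, 0.141], [0.6199, -0.3519, 0.0154]]
pivots [[0.5144, -0.0048, 0.029], [0.6355, -0.0162, 0.0285]] [[0.5145, -0.0049, 0.0295], [0.6357, -0.0163, 0.0295]]
bridge w2 [[0.733, 0.121], [0.543, 0.128], [0.549, 0.16], [0.741, 0.156]] [0.6418 0.1414] [0.19  0.032 0.192 0.036] [ 177.7   79.    -1.1 -102.2]
bridge w1 [[0.546, 0.135], [0.547, 0.161], [0.707, 0.159], [0.707, 0.131]] [0.6269 0.1465] [0.026 0.161 0.028 0.161] [ 89.9  -0.5 -90.1 178.6]
```

Call:
move_arm(moves=[[[0, 0, 0.33, -0.17, 0.97, 0.5, -0.06], [0, 0, 0, -0.17, 0.97, 0.5, -0.06], [0, 0, 0, -0.17, 0.97, 0.5, -0.06], [0, 0, 0, -0.17, 0.97, 0.5, -0.06], [0, 0, 0, -0.17, 0.97, 0.5, -0.06], [0, 0, 0, -0.17, 0.97, 0.5, -0.06], [0, 0, 0, -0.17, 0.97, 0.5, -0.06], [0, 0, 0, -0.17, 0.97, 0.5, -0.06], [0, 0, 0, -0.17, 0.97, 0.5, -0.06], [0, 0, 0, -0.17, 0.97, 0.5, -0.06], [0, 0, 0, -0.17, 0.97, 0.5, -0.06], [0, 0, 0, -0.17, 0.97, 0.5, -0.06]]], force=20)

```text
time: 5.08
tcp_pos: [0.6475, 0.088, 0.1331]
eef_rot: [[-1.0, 0.024, -0.0], [0.024, 1.0, 0.001], [0.0, 0.001, -1.0]]
ft_force: [0.4, -0.5, -0.3]
width: 0.0493
```

Call:
move_arm(moves=[[[0, 0, 0, -0.17, 0.95, 0.9, -0.06], [0, 0, 0, -0.17, 0.95, 0.9, -0.06], [0, 0, 0, -0.17, 0.95, 0.9, -0.06], [0, 0, 0, 0, 0, 0.5, -0.06], [0, 0, 0, 0, 0, 0, -0.06], [0, 0, 0, 0, 0, 0, -0.06]]])

```text
time: 5.58
tcp_pos: [0.6591, 0.142, 0.0695]
eef_rot: [[-1.0, 0.025, -0.001], [0.025, 1.0, -0.0], [0.001, -0.0, -1.0]]
ft_force: [-0.1, -0.3, 0.6]
width: 0.0497
```

Call:
move_arm(moves=[[[0, 0, 0, 0.35, 0.13, 0.7, -0.06], [0, 0, 0, 0, 0, 0.7, -0.06], [0, 0, 0, 0, 0, 0.7, -0.06], [0, 0, 0, 0, 0, 0.5, -0.06], [0, 0, 0, 0, 0, 0.3, -0.06], [0, 0, 0, 0, 0, 0, 1], [0, 0, 0, 0, 0, 0, 1], [0, 0, 0, 0, 0, 0, 1], [0, 0, 0, 0, 0, 0, 1], [0, 0, 0, 0, 0, 0, 1]]], force=20)

```text
time: 6.42
tcp_pos: [0.6532, 0.1444, 0.0121]
eef_rot: [[-1.0, 0.026, 0.001], [0.026, 1.0, 0.0], [-0.001, 0.0, -1.0]]
ft_force: [0.9, 0.3, 1.4]
width: 0.0275
```

Call:
move_arm(moves=[[[0, 0, 0, 0, 0, -0.6, 1], [0, 0, 0, 0, 0, -0.9, 1], [0, 0, 0, 0.87, 0.98, -0.9, 1], [0, 0, 0, 0.87, 0.98, -0.8, 1], [0, 0, 0, 0.87, 0.98, 0, 1], [0, 0, 0, 0.87, 0.98, 0, 1], [0, 0, 0, 0.87, 0.98, 0, 1], [0, 0, 0, 0.87, 0.98, 0, 1], [0, 0, 0, 0.87, 0.98, 0, 1], [0, 0, 0, 0.87, 0.98, 0, 1], [0, 0, 0, 0.87, 0.98, 0, 1], [0, 0, 0, 0.87, 0.98, 0, 1]]])

```text
time: 7.42
tcp_pos: [0.4832, 0.3459, 0.0766]
eef_rot: [[-1.0, 0.026, 0.001], [0.026, 1.0, 0.001], [-0.001, 0.001, -1.0]]
ft_force: [0.3, -0.9, -0.8]
width: 0.0275
```

Call:
move_arm(moves=[[[0, 0, 0.26, 0, 0, 0.5, 1], [0, 0, 0, 0, 0, 0, 1], [0, 0, 0, 0, 0, 0, 1]]])

```text
time: 7.67
tcp_pos: [0.4842, 0.3443, 0.0659]
eef_rot: [[-0.999, 0.047, 0.0], [0.047, 0.999, -0.001], [-0.0, -0.001, -1.0]]
ft_force: [0.4, -1.0, -1.0]
width: 0.0275
```

```bash
python3 snap.py w3
```

```text
7.72 [0.4848 0.344  0.0661] [[-0.999, 0.048, 0.001], [0.048, 0.999, -0.0], [-0.001, -0.0, -1.0]] [-0.85  0.55  0.23  1.81 -0.17  0.8   0.99]
```

View pics/w3.png

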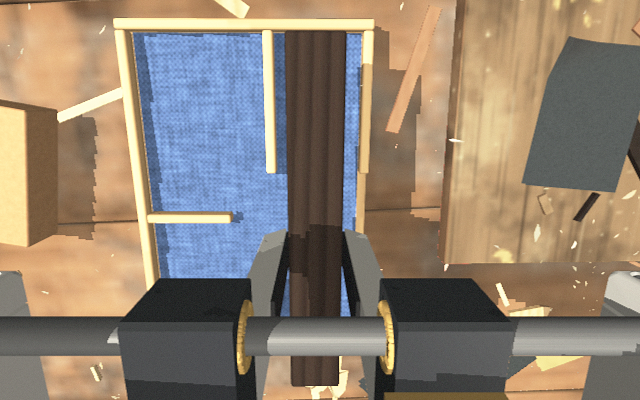

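The bridge hangs over the long recess at (315,130), between the inner wall (268) and the outer wall (365). Lowering it.

Call:
move_arm(moves=[[[0, 0, 0, 0, 0, 0.7, 1], [0, 0, 0, 0, 0, 0.7, 1], [0, 0, 0, 0, 0, 0.6, 1], [0, 0, 0, 0, 0, 0.36, 1], [0, 0, 0, 0, 0, 0, 1], [0, 0, 0, 0, 0, 0, 0.15], [0, 0, 0, 0, 0, 0, 0.15], [0, 0, 0, 0, 0, 0, 0.15], [0, 0, 0, 0, 0, -0.6, 0.15], [0, 0, 0, 0, 0, -0.9, 0.15], [0, 0, 0, 0, 0, -1, 0.15], [0, 0, 0, 0, 0, -1, 0.15]]])

```text
time: 8.72
tcp_pos: [0.484, 0.3448, 0.0901]
eef_rot: [[-0.999, 0.047, 0.0], [0.047, 0.999, 0.0], [-0.0, 0.0, -1.0]]
ft_force: [-1.0, 0.0, 0.2]
width: 0.04
```

Call:
move_arm(moves=[[[0, 0, 0, -0.106, -0.972, -0.5, -0.06], [0, 0, 0, -0.106, -0.972, -0.5, -0.06], [0, 0, 0, -0.106, -0.972, 0, -0.06], [0, 0, 0, -0.106, -0.972, 0, -0.06], [0, 0, 0, -0.106, -0.972, 0, -0.06], [0, 0, 0, -0.106, -0.972, 0, -0.06], [0, 0, 0, -0.106, -0.972, 0, -0.06], [0, 0, 0, -0.106, -0.972, 0, -0.06], [0, 0, 0, -0.106, -0.972, 0, -0.06], [0, 0, 0, -0.106, -0.972, 0, -0.06], [0, 0, 0, -0.106, -0.972, 0, -0.06], [0, 0, 0, -0.106, -0.972, 0, -0.06]]])

```text
time: 9.72
tcp_pos: [0.4986, 0.1098, 0.1094]
eef_rot: [[-0.999, 0.047, 0.001], [0.047, 0.999, 0.001], [-0.001, 0.001, -1.0]]
ft_force: [-0.6, 0.5, -0.2]
width: 0.0495
```

Call:
move_arm(moves=[[[0, 0, 0, -0.106, -0.972, 0, -0.06], [0, 0, 0, -0.106, -0.972, 0, -0.06], [0, 0, 0, -0.106, -0.972, 0, -0.06], [0, 0, 0, -0.106, -0.972, 0, -0.06], [0, 0, 0, -0.106, -0.972, 0, -0.06], [0, 0, 0, -0.106, -0.972, 0, -0.06], [0, 0, 0, -0.106, -0.972, 0, -0.06], [0, 0, 0, -0.106, -0.972, 0, -0.06], [0, 0, 0, -0.106, -0.972, 0, -0.06], [0, 0, 0, -0.106, -0.972, 0, -0.06], [0, 0, 0, -0.106, -0.972, 0, -0.06], [0, 0, 0, -0.106, -0.972, 0, -0.06]]])

```text
time: 10.72
tcp_pos: [0.5131, -0.1245, 0.1095]
eef_rot: [[-0.999, 0.047, 0.001], [0.047, 0.999, 0.0], [-0.001, 0.0, -1.0]]
ft_force: [-0.2, 0.5, -0.5]
width: 0.0501
```

Call:
move_arm(moves=[[[0, 0, 0, -0.106, -0.972, 0, -0.06], [0, 0, -0.91, 0, 0, 0.4, -0.06], [0, 0, -0.91, 0, 0, 0.4, -0.06], [0, 0, -0.91, 0, 0, 0.4, -0.06], [0, 0, -0.91, 0, 0, 0.4, -0.06], [0, 0, 0, 0, 0, 0, -0.06], [0, 0, 0, 0, 0, 0, -0.06]]])

```text
time: 11.3
tcp_pos: [0.5141, -0.1432, 0.077]
eef_rot: [[-0.971, -0.239, 0.0], [-0.239, 0.971, 0.0], [-0.0, 0.0, -1.0]]
ft_force: [-0.8, 0.1, 0.2]
width: 0.0496
```

Call:
move_arm(moves=[[[0, 0, 0, 0, 0, 0.9, -0.06], [0, 0, 0, 0, 0, 0.9, -0.06], [0, 0, 0, 0, 0, 0.9, -0.06], [0, 0, 0, 0, 0, 0.5, -0.06], [0, 0, 0, 0, 0, 0, 1], [0, 0, 0, 0, 0, 0, 1], [0, 0, 0, 0, 0, 0, 1], [0, 0, 0, 0, 0, 0, 1], [0, 0, 0, 0, 0, 0, 1], [0, 0, 0, 0, 0, -0.6, 1], [0, 0, 0, 0, 0, -1, 1], [0, 0, 0, 0, 0, -1, 1]]])

```text
time: 12.3
tcp_pos: [0.5138, -0.1432, 0.0658]
eef_rot: [[-0.97, -0.241, -0.0], [-0.241, 0.97, -0.0], [0.0, 0.0, -1.0]]
ft_force: [0.4, 0.6, -0.6]
width: 0.0299
```

Call:
move_arm(moves=[[[0, 0, 0.91, 0, 0, -0.7, 1], [0, 0, 0.91, 0, 0, -0.7, 1], [0, 0, 0.91, 0, 0, -0.7, 1], [0, 0, 0.91, 0, 0, -0.7, 1], [0, 0, 0, 0.015, 0.986, 0, 1], [0, 0, 0, 0.015, 0.986, 0, 1], [0, 0, 0, 0.015, 0.986, 0, 1], [0, 0, 0, 0.015, 0.986, 0, 1], [0, 0, 0, 0.015, 0.986, 0, 1], [0, 0, 0, 0.015, 0.986, 0, 1], [0, 0, 0, 0.015, 0.986, 0, 1], [0, 0, 0, 0.015, 0.986, 0, 1]]])

```text
time: 13.3
tcp_pos: [0.5192, 0.0155, 0.1216]
eef_rot: [[-0.999, 0.047, 0.001], [0.047, 0.999, 0.0], [-0.001, 0.0, -1.0]]
ft_force: [0.2, -0.1, 0.1]
width: 0.03
```

Call:
move_arm(moves=[[[0, 0, 0, 0.015, 0.986, 0, 1], [0, 0, 0, 0.015, 0.986, 0, 1], [0, 0, 0, 0.015, 0.986, 0, 1], [0, 0, 0, 0.015, 0.986, 0, 1], [0, 0, 0, 0.015, 0.986, 0, 1], [0, 0, 0, 0.015, 0.986, 0, 1], [0, 0, 0, 0.015, 0.986, 0, 1], [0, 0, 0, 0.015, 0.986, 0, 1], [0, 0, 0, 0.015, 0.986, 0, 1], [0, 0, 0, 0.015, 0.986, 0, 1], [0, 0, 0, 0.015, 0.986, 0, 1], [0, 0, 0, 0.015, 0.986, 0, 1]]])

```text
time: 14.3
tcp_pos: [0.5267, 0.2521, 0.1216]
eef_rot: [[-0.999, 0.047, 0.001], [0.047, 0.999, 0.0], [-0.001, 0.0, -1.0]]
ft_force: [-0.5, -0.4, -1.0]
width: 0.0298
```

Call:
move_arm(moves=[[[0, 0, 0, 0.015, 0.986, 1, 1], [0, 0, 0, 0, 0, 1, 1], [0, 0, 0, 0, 0, 0, 1], [0, 0, 0, 0, 0, 0, 1]]])

```text
time: 14.63
tcp_pos: [0.5271, 0.2702, 0.0808]
eef_rot: [[-0.999, 0.047, -0.001], [0.047, 0.999, -0.001], [0.001, -0.001, -1.0]]
ft_force: [-0.5, 0.0, 0.5]
width: 0.0299
```

```bash
python3 snap.py w4
```

```text
14.68 [0.5276 0.2702 0.0816] [[-0.999, 0.048, 0.001], [0.048, 0.999, -0.0], [-0.001, -0.0, -1.0]] [-0.73  0.53  0.26  1.81 -0.18  0.83  1.14]
```

View pics/w4.png

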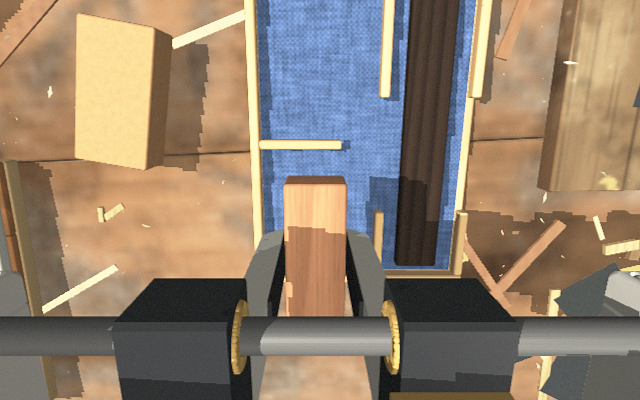

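The bridge lies in its recess (430,130), and the caul sits above its compartment, clear of the divider (300,145) and wall (380,235). Lowering the caul.

Call:
move_arm(moves=[[[0, 0, 0, 0, 0, 0.9, 1], [0, 0, 0, 0, 0, 0.9, 1], [0, 0, 0, 0, 0, 0.9, 1], [0, 0, 0, 0, 0, 0.42, 1], [0, 0, 0, 0, 0, 0, 1], [0, 0, 0, 0, 0, 0, 0.1], [0, 0, 0, 0, 0, 0, 0.1], [0, 0, 0, 0, 0, 0, 0.1], [0, 0, 0, 0, 0, -0.6, 0.1], [0, 0, 0, 0, 0, -1, 0.1], [0, 0, 0, 0, 0, -1, 0.1], [0, 0, 0, 0, 0, -1, 0.1]]])

```text
time: 15.68
tcp_pos: [0.5273, 0.2707, 0.0919]
eef_rot: [[-0.999, 0.047, 0.0], [0.047, 0.999, 0.0], [-0.0, 0.0, -1.0]]
ft_force: [0.5, -0.5, 0.5]
width: 0.0422
```

```bash
python3 - <<'E'
from m import *
# button yaw from end points, w2 (yellow mask)
im=I["w2"][0];hsv=cv2.cvtColor(im,cv2.COLOR_BGR2HSV)
for (u,v) in((450,90),(430,201)):
    r=hsv[v-28:v+28,u-20:u+20];m=cv2.inRange(r,(18,140,120),(32,255,255))
    k=max(cv2.findContours(cv2.morphologyEx(m,3,np.ones((5,5))),0,2)[0],key=cv2.contourArea)
    B=cv2.boxPoints(cv2.minAreaRect(k))+[u-20,v-28];P=cast(I["w2"][1],B,.0295);e,f=P[1]-P[0],P[2]-P[1];L=max(e,f,key=np.linalg.norm)
    print(P.mean(0)[:2].round(4),np.linalg.norm(e).round(3),np.linalg.norm(f).round(3),(np.degrees(np.arctan2(L[1],L[0]))+90)%180-90)
E
```

```text
[ 0.5144 -0.0069] 0.042 0.013 -7.914611010141471
[ 0.6353 -0.0169] 0.013 0.042 8.400525277399026
```

Call:
move_arm(moves=[[[0, 0, 0, 0, -0.99, 0, 0.36], [0, 0, 0, 0, -0.99, 0, 0.36], [0, 0, 0, 0, -0.99, 0, 0.36], [0, 0, 0, 0, -0.99, 0, 0.36], [0, 0, 0, 0, -0.99, 0, 0.36], [0, 0, 0, 0, -0.99, 0, 0.36], [0, 0, 0, 0, -0.99, 0, 0.36], [0, 0, 0, 0, -0.99, 0, 0.36], [0, 0, 0, 0, -0.99, 0, 0.36], [0, 0, 0, 0, -0.99, 0, 0.36], [0, 0, 0, 0, -0.99, 0, 0.36], [0, 0, 0, 0, -0.99, 0, 0.36]]])

```text
time: 16.68
tcp_pos: [0.5162, 0.0326, 0.0911]
eef_rot: [[-0.999, 0.047, 0.001], [0.047, 0.999, 0.0], [-0.001, 0.0, -1.0]]
ft_force: [0.4, -1.0, 0.3]
width: 0.0303
```

Call:
move_arm(moves=[[[0, 0, 0, 0, -0.99, 0.5, 0.36], [0, 0, 0, 0, -0.99, 0.5, 0.36], [0, 0, 0.69, 0, 0, 0, 0.36], [0, 0, 0.69, 0, 0, 0, 0.36], [0, 0, 0, 0, 0, 0, 0.36], [0, 0, 0, 0, 0, 0, 0.36]]])

```text
time: 17.18
tcp_pos: [0.5145, -0.0059, 0.0707]
eef_rot: [[-0.988, 0.155, 0.001], [0.155, 0.988, 0.0], [-0.001, 0.0, -1.0]]
ft_force: [0.2, 0.2, -0.5]
width: 0.03
```

Call:
move_arm(moves=[[[0, 0, 0, 0, 0, 0.9, 0.36], [0, 0, 0, 0, 0, 0.8, 0.36], [0, 0, 0, 0, 0, 0.37, 0.36], [0, 0, 0, 0, 0, 0, 1], [0, 0, 0, 0, 0, 0, 1], [0, 0, 0, 0, 0, 0, 1], [0, 0, 0, 0, 0, 0, 1], [0, 0, 0.4, 0, 0, 0, 1], [0, 0, 0.6, 0, 0, 0, 1]]], force=10)

```text
time: 17.93
tcp_pos: [0.5148, -0.0051, 0.0293]
eef_rot: [[-0.972, 0.235, 0.001], [0.235, 0.972, 0.001], [-0.001, 0.001, -1.0]]
ft_force: [1.3, 5.8, -0.9]
width: 0.0121
```

Call:
move_arm(moves=[[[0, 0, 1, 0, 0, 0, 1], [0, 0, 1, 0, 0, 0, 1], [0, 0, 1, 0, 0, 0, 1], [0, 0, 1, 0, 0, 0, 1], [0, 0, 1, 0, 0, 0, 1], [0, 0, 1, 0, 0, 0, 1], [0, 0, 1, 0, 0, 0, 1], [0, 0, 1, 0, 0, 0, 1], [0, 0, 1, 0, 0, 0, 1], [0, 0, 1, 0, 0, 0, 1], [0, 0, 1, 0, 0, 0, 1], [0, 0, 1, 0, 0, 0, 1]]])

```text
time: 18.93
tcp_pos: [0.5149, -0.0051, 0.0293]
eef_rot: [[-0.362, 0.932, 0.001], [0.932, 0.362, 0.001], [0.001, 0.002, -1.0]]
ft_force: [1.7, 4.3, -1.6]
width: 0.0118
```

Call:
move_arm(moves=[[[0, 0, 1, 0, 0, 0, 1], [0, 0, 1, 0, 0, 0, 1], [0, 0, 1, 0, 0, 0, 1], [0, 0, 1, 0, 0, 0, 1], [0, 0, 0, 0, 0, 0, 1], [0, 0, 0, 0, 0, 0, 0.45], [0, 0, 0, 0, 0, 0, 0.45], [0, 0, 0, 0, 0, 0, 0.45], [0, 0, 0, 0, 0, -0.5, 0.45], [0, 0, 0, 0, 0, -0.8, 0.45], [0, 0, 0, 0, 0, -0.7, 0.45]]])

```text
time: 19.85
tcp_pos: [0.514, -0.0066, 0.0696]
eef_rot: [[-0.054, 0.999, -0.0], [0.999, 0.054, -0.0], [-0.0, -0.0, -1.0]]
ft_force: [0.2, 0.2, 0.9]
width: 0.026
```

Call:
move_arm(moves=[[[0, 0, 0, -0.114, 0.863, 0, 0.36], [0, 0, 0, -0.114, 0.863, 0, 0.36], [0, 0, 0, -0.114, 0.863, 0, 0.36], [0, 0, 0, -0.114, 0.863, 0, 0.36], [0, 0, 0, -0.114, 0.863, 0, 0.36], [0, 0, 0, -0.114, 0.863, 0, 0.36], [0, 0, 0, -0.114, 0.863, 0, 0.36], [0, 0, 0.97, 0, 0, 0, 0.36], [0, 0, 0.97, 0, 0, 0, 0.36], [0, 0, 0.97, 0, 0, 0, 0.36], [0, 0, 0.97, 0, 0, 0, 0.36], [0, 0, 0.97, 0, 0, 0, 0.36]]])

```text
time: 20.85
tcp_pos: [0.6357, -0.0159, 0.0693]
eef_rot: [[0.332, 0.943, 0.0], [0.943, -0.332, -0.0], [-0.0, 0.0, -1.0]]
ft_force: [0.5, 0.4, 0.0]
width: 0.0302
```

Call:
move_arm(moves=[[[0, 0, 0.97, 0, 0, 0, 0.36], [0, 0, 0.97, 0, 0, 0, 0.36], [0, 0, 0.97, 0, 0, 0, 0.36], [0, 0, 0.97, 0, 0, 0, 0.36], [0, 0, 0.97, 0, 0, 0, 0.36], [0, 0, 0.97, 0, 0, 0, 0.36], [0, 0, 0.97, 0, 0, 0, 0.36], [0, 0, 0.97, 0, 0, 0, 0.36], [0, 0, 0.97, 0, 0, 0, 0.36], [0, 0, 0.97, 0, 0, 0, 0.36], [0, 0, 0.97, 0, 0, 0, 0.36], [0, 0, 0.97, 0, 0, 0, 0.36]]])

```text
time: 21.85
tcp_pos: [0.6357, -0.0156, 0.0693]
eef_rot: [[0.955, 0.297, 0.0], [0.297, -0.955, -0.0], [0.0, 0.0, -1.0]]
ft_force: [0.0, 0.3, 0.2]
width: 0.03
```

Call:
move_arm(moves=[[[0, 0, 0.97, 0, 0, 0, 0.36], [0, 0, 0.97, 0, 0, 0, 0.36], [0, 0, 0, 0, 0, 0, 0.36], [0, 0, 0, 0, 0, 0, 0.36]]])

```text
time: 22.18
tcp_pos: [0.6357, -0.0156, 0.0689]
eef_rot: [[0.988, 0.152, -0.0], [0.152, -0.988, -0.0], [-0.0, 0.0, -1.0]]
ft_force: [0.3, 0.9, 0.1]
width: 0.0303
```

Call:
move_arm(moves=[[[0, 0, 0, 0, 0, 0.9, 0.36], [0, 0, 0, 0, 0, 0.7, 0.36], [0, 0, 0, 0, 0, 0.37, 0.36], [0, 0, 0, 0, 0, 0, 1], [0, 0, 0, 0, 0, 0, 1], [0, 0, 0, 0, 0, 0, 1], [0, 0, 0, 0, 0, 0, 1], [0, 0, -0.4, 0, 0, 0, 1], [0, 0, -0.6, 0, 0, 0, 1]]], force=10)

```text
time: 22.93
tcp_pos: [0.6357, -0.0153, 0.0294]
eef_rot: [[0.973, 0.229, -0.0], [0.229, -0.973, 0.0], [-0.0, -0.0, -1.0]]
ft_force: [-1.5, 0.6, 1.5]
width: 0.0118
```

Call:
move_arm(moves=[[[0, 0, -1, 0, 0, 0, 1], [0, 0, -1, 0, 0, 0, 1], [0, 0, -1, 0, 0, 0, 1], [0, 0, -1, 0, 0, 0, 1], [0, 0, -1, 0, 0, 0, 1], [0, 0, -1, 0, 0, 0, 1], [0, 0, -1, 0, 0, 0, 1], [0, 0, -1, 0, 0, 0, 1], [0, 0, -1, 0, 0, 0, 1], [0, 0, -1, 0, 0, 0, 1], [0, 0, -1, 0, 0, 0, 1], [0, 0, -1, 0, 0, 0, 1]]])

```text
time: 23.93
tcp_pos: [0.6362, -0.0158, 0.0294]
eef_rot: [[0.368, 0.93, 0.001], [0.93, -0.368, -0.001], [-0.0, 0.001, -1.0]]
ft_force: [3.8, -1.3, -4.9]
width: 0.0121
```

Call:
move_arm(moves=[[[0, 0, -1, 0, 0, 0, 1], [0, 0, -1, 0, 0, 0, 1], [0, 0, -0.5, 0, 0, 0, 1], [0, 0, 0, 0, 0, 0, 1], [0, 0, 0, 0, 0, 0, 0.45], [0, 0, 0, 0, 0, 0, 0.45], [0, 0, 0, 0, 0, 0, 0.45], [0, 0, 0, 0, 0, -0.5, 0.45], [0, 0, 0, 0, 0, -0.8, 0.45], [0, 0, 0, 0, 0, -0.7, 0.45]]])

```text
time: 24.77
tcp_pos: [0.6359, -0.0158, 0.071]
eef_rot: [[0.18, 0.984, 0.0], [0.984, -0.18, -0.0], [-0.0, 0.0, -1.0]]
ft_force: [0.7, -0.2, 1.0]
width: 0.0256
```

Call:
move_arm(moves=[[[0, 0, 0, -0.075, -0.763, -0.6, 0.36], [0, 0, 0, -0.075, -0.763, -0.6, 0.36], [0, 0, 0, -0.075, -0.763, -0.6, 0.36], [0, 0, 0, -0.075, -0.763, -0.6, 0.36], [0, 0, -0.99, 0, 0, 0, 0.36], [0, 0, -0.99, 0, 0, 0, 0.36], [0, 0, -0.99, 0, 0, 0, 0.36], [0, 0, -0.99, 0, 0, 0, 0.36], [0, 0, -0.99, 0, 0, 0, 0.36], [0, 0, -0.99, 0, 0, 0, 0.36], [0, 0, -0.99, 0, 0, 0, 0.36], [0, 0, -0.99, 0, 0, 0, 0.36]]])

```text
time: 25.77
tcp_pos: [0.575, -0.0106, 0.1188]
eef_rot: [[-0.44, 0.898, 0.002], [0.898, 0.44, 0.0], [-0.001, 0.002, -1.0]]
ft_force: [-0.3, -0.1, -0.0]
width: 0.0299
```

Call:
move_arm(moves=[[[0, 0, -0.99, 0, 0, 0, 0.36], [0, 0, -0.99, 0, 0, 0, 0.36], [0, 0, -0.99, 0, 0, 0, 0.36], [0, 0, -0.99, 0, 0, 0, 0.36], [0, 0, -0.99, 0, 0, 0, 0.36], [0, 0, -0.99, 0, 0, 0, 0.36], [0, 0, -0.99, 0, 0, 0, 0.36], [0, 0, -0.99, 0, 0, 0, 0.36], [0, 0, -0.99, 0, 0, 0, 0.36], [0, 0, -0.99, 0, 0, 0, 0.36], [0, 0, -0.99, 0, 0, 0, 0.36], [0, 0, -0.99, 0, 0, 0, 0.36]]])

```text
time: 26.77
tcp_pos: [0.575, -0.0109, 0.1188]
eef_rot: [[-0.986, 0.164, 0.002], [0.164, 0.986, -0.0], [-0.002, -0.0, -1.0]]
ft_force: [0.1, -0.2, -0.6]
width: 0.03
```

Call:
move_arm(moves=[[[0, 0, -0.99, 0, 0, 0, 0.36], [0, 0, 0, 0, 0, 0, 0.36], [0, 0, 0, 0, 0, 0, 0.36]]])

```text
time: 27.02
tcp_pos: [0.575, -0.0108, 0.1183]
eef_rot: [[-0.996, 0.092, 0.001], [0.092, 0.996, -0.0], [-0.001, 0.0, -1.0]]
ft_force: [0.0, 0.2, 1.2]
width: 0.0301
```

```bash
python3 snap.py w5
```

```text
27.07 [ 0.5749 -0.0107  0.118 ] [[-0.996, 0.092, 0.001], [0.092, 0.996, -0.0], [-0.001, -0.0, -1.0]] [-0.35  0.46  0.41  1.84 -0.23  0.89  1.64]
```

View pics/w5.png

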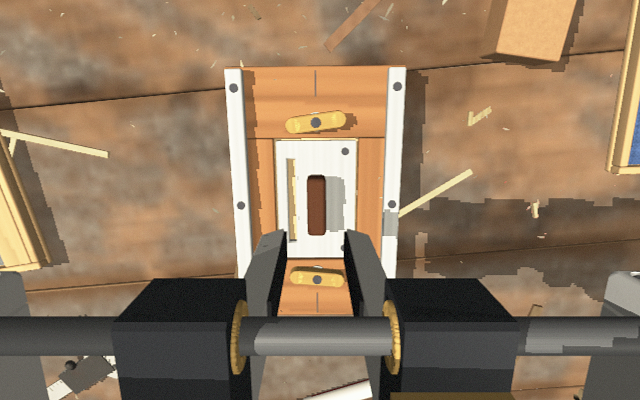

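Both buttons are crosswise and clear of the template, and the pull (316,205) is centred between the fingers. Gripping and lifting it.

Call:
move_arm(moves=[[[0, 0, 0, 0, 0, 0.9, 0.36], [0, 0, 0, 0, 0, 0.9, 0.36], [0, 0, 0, 0, 0, 0.9, 0.36], [0, 0, 0, 0, 0, 0.9, 0.36], [0, 0, 0, 0, 0, 0.55, 0.36], [0, 0, 0, 0, 0, 0.25, 0.36], [0, 0, 0, 0, 0, 0, 1], [0, 0, 0, 0, 0, 0, 1], [0, 0, 0, 0, 0, 0, 1], [0, 0, 0, 0, 0, 0, 1], [0, 0, 0, 0, 0, 0, 1], [0, 0, 0, 0, 0, 0, 1]]], force=30)

```text
time: 28.07
tcp_pos: [0.5752, -0.0105, 0.03]
eef_rot: [[-0.996, 0.089, 0.001], [0.089, 0.996, 0.0], [-0.001, 0.0, -1.0]]
ft_force: [-2.0, 0.4, 8.7]
width: 0.0138
```

Call:
move_arm(moves=[[[0, 0, 0, 0, 0, -0.3, 1], [0, 0, 0, 0, 0, -0.4, 1], [0, 0, 0, 0, 0, -0.6, 1], [0, 0, 0, 0, 0, -0.9, 1], [0, 0, 0, 0, 0, -1, 1], [0, 0, 0, 0, 0, -0.8, 1], [0, 0, 0, 0, 0, 0, 1]]])

```text
time: 28.65
tcp_pos: [0.5763, -0.0105, 0.1132]
eef_rot: [[-0.996, 0.089, 0.005], [0.089, 0.996, 0.0], [-0.005, 0.001, -1.0]]
ft_force: [0.4, 0.1, -0.3]
width: 0.0138
```

Call:
move_arm(moves=[[[0, 0, 0, 0.639, 0.969, 0, 1], [0, 0, 0, 0.639, 0.969, 0, 1], [0, 0, 0, 0.639, 0.969, 0, 1], [0, 0, 0, 0.639, 0.969, 0, 1], [0, 0, 0, 0.639, 0.969, 0, 1], [0, 0, 0, 0.639, 0.969, 0, 1], [0, 0, 0, 0.639, 0.969, 0, 1], [0, 0, 0, 0.639, 0.969, 0, 1], [0, 0, 0, 0.639, 0.969, 0, 1], [0, 0, 0, 0.639, 0.969, 0, 1], [0, 0, 0, 0.639, 0.969, 0, 1], [0, 0, 0, 0.639, 0.969, 0, 1]]])

```text
time: 29.65
tcp_pos: [0.4416, 0.2356, 0.1093]
eef_rot: [[-0.996, 0.089, 0.0], [0.089, 0.996, 0.0], [-0.0, 0.0, -1.0]]
ft_force: [1.1, 0.7, -1.0]
width: 0.0138
```

Call:
move_arm(moves=[[[0, 0, 0, 0.639, 0.969, 0, 1], [0, 0, 0, 0.639, 0.969, 0, 1], [0, 0, -0.55, 0, 0, 0.5, 1], [0, 0, 0, 0, 0, 0.5, 1], [0, 0, 0, 0, 0, 0, 1], [0, 0, 0, 0, 0, 0, 1]]])

```text
time: 30.15
tcp_pos: [0.4205, 0.2746, 0.0887]
eef_rot: [[-0.999, 0.047, -0.001], [0.047, 0.999, -0.001], [0.001, -0.001, -1.0]]
ft_force: [0.6, 0.3, -0.8]
width: 0.0136
```

```bash
python3 snap.py w6
```

```text
30.2 [0.4208 0.2748 0.0891] [[-0.999, 0.047, -0.0], [0.047, 0.999, -0.001], [0.0, -0.001, -1.0]] [-0.9   0.38  0.31  2.03 -0.17  0.76  1.04]
```

View pics/w6.png

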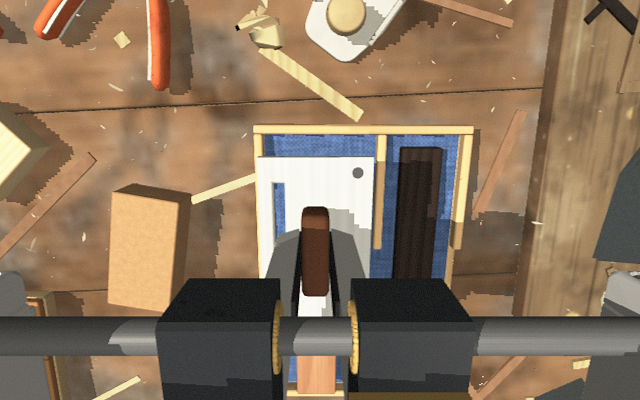

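The template hangs over its compartment, square with the walls (columns 258-376). Lowering it.

Call:
move_arm(moves=[[[0, 0, 0, 0, 0, 0.8, 1], [0, 0, 0, 0, 0, 0.8, 1], [0, 0, 0, 0, 0, 0.7, 1], [0, 0, 0, 0, 0, 0.5, 1], [0, 0, 0, 0, 0, 0.3, 1], [0, 0, 0, 0, 0, 0.12, 1], [0, 0, 0, 0, 0, 0, 1]]])

```text
time: 30.78
tcp_pos: [0.4206, 0.2754, 0.0247]
eef_rot: [[-0.999, 0.045, -0.0], [0.045, 0.999, -0.0], [0.0, -0.0, -1.0]]
ft_force: [0.1, 0.1, -1.1]
width: 0.0139
```

Call:
move_arm(moves=[[[0, 0, 0, 0, 0, 0, 0.4], [0, 0, 0, 0, 0, 0, 0.4], [0, 0, 0, 0, 0, 0, 0.4], [0, 0, 0, 0, 0, -0.5, 0.4], [0, 0, 0, 0, 0, -0.8, 0.4], [0, 0, 0, 0, 0, -1, 0.4], [0, 0, 0, 0, 0, -1, 0.4], [0, 0, 0, 0, 0, -1, 0.4], [0, 0, 0, 0, 0, 0, 0.4]]])

```text
time: 31.53
tcp_pos: [0.4219, 0.2766, 0.1148]
eef_rot: [[-0.999, 0.045, 0.004], [0.045, 0.999, 0.003], [-0.004, 0.004, -1.0]]
ft_force: [1.4, -0.3, 0.8]
width: 0.0283
```

Call:
move_arm(moves=[[[0, 0, 0, -0.19, -0.88, 0, -0.45], [0, 0, 0, -0.19, -0.88, 0, -0.45], [0, 0, 0, -0.19, -0.88, 0, -0.45], [0, 0, 0, -0.19, -0.88, 0, -0.45], [0, 0, 0, -0.19, -0.88, 0, -0.45], [0, 0, 0, -0.19, -0.88, 0, -0.45], [0, 0, 0, -0.19, -0.88, 0, -0.45], [0, 0, 0.83, 0, 0, 0.7, -0.45], [0, 0, 0.83, 0, 0, 0.7, -0.45], [0, 0, 0.83, 0, 0, 0.7, -0.45], [0, 0, 0, 0, 0, 0, -0.45], [0, 0, 0, 0, 0, 0, -0.45]]], force=20)

```text
time: 32.53
tcp_pos: [0.4412, 0.1512, 0.0689]
eef_rot: [[-0.971, 0.239, -0.001], [0.239, 0.971, -0.001], [0.001, -0.001, -1.0]]
ft_force: [-0.4, -0.3, 0.4]
width: 0.0679
```

```bash
python3 snap.py w7
```

```text
32.58 [0.4416 0.1515 0.0693] [[-0.971, 0.239, 0.0], [0.239, 0.971, -0.0], [-0.0, -0.0, -1.0]] [-0.73  0.37  0.39  2.13 -0.22  0.68  1.14]
```

View pics/w7.png

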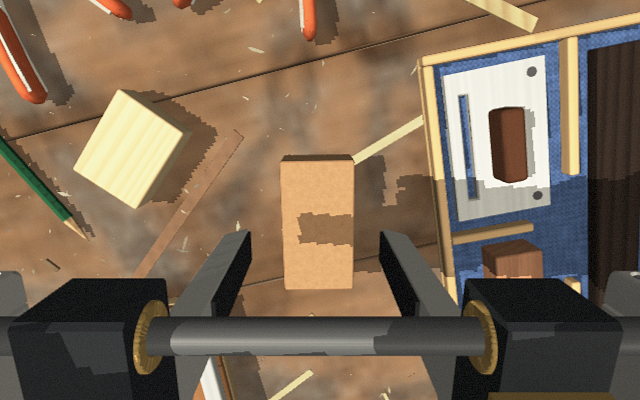

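The template lies flat in its compartment (500,130), the caul in its own (513,262), and the cork (317,225) is square between the fingers. Gripping the cork.

Call:
move_arm(moves=[[[0, 0, 0, 0, 0, 0.8, -0.45], [0, 0, 0, 0, 0, 0.8, -0.45], [0, 0, 0, 0, 0, 0.7, -0.45], [0, 0, 0, 0, 0, 0.45, -0.45], [0, 0, 0, 0, 0, 0, 1], [0, 0, 0, 0, 0, 0, 1], [0, 0, 0, 0, 0, 0, 1], [0, 0, 0, 0, 0, 0, 1], [0, 0, 0, 0, 0, 0, 1], [0, 0, 0, 0, 0, -0.6, 1], [0, 0, 0, 0, 0, -1, 1], [0, 0, 0, 0, 0, -1, 1]]])

```text
time: 33.58
tcp_pos: [0.4412, 0.1511, 0.0665]
eef_rot: [[-0.97, 0.241, -0.001], [0.241, 0.97, -0.001], [0.0, -0.001, -1.0]]
ft_force: [0.3, 0.5, -0.9]
width: 0.0448
```

Call:
move_arm(moves=[[[0, 0, -1, 0, 0, -0.7, 1], [0, 0, -1, 0, 0, -0.7, 1], [0, 0, -1, 0, 0, -0.7, 1], [0, 0, -1, 0, 0, -0.7, 1], [0, 0, 0, -0.9, -0.96, 0, 1], [0, 0, 0, -0.9, -0.96, 0, 1], [0, 0, 0, 0, -0.96, 0, 1], [0, 0, 0, 0, -0.96, 0, 1], [0, 0, 0, 0, -0.96, 0, 1], [0, 0, 0, 0, -0.96, 0, 1], [0, 0, 0, 0, -0.96, 0, 1], [0, 0, 0, 0, -0.96, 0, 1]]])

```text
time: 34.58
tcp_pos: [0.4891, 0.0, 0.1222]
eef_rot: [[-0.997, -0.076, 0.001], [-0.076, 0.997, 0.0], [-0.001, 0.0, -1.0]]
ft_force: [0.2, 0.4, -0.2]
width: 0.0445
```

Call:
move_arm(moves=[[[0, 0, 0, 0, -0.96, 0, 1], [0, 0, 0, 0, -0.96, 0, 1], [0, 0, 0, 0, -0.96, 0, 1], [0, 0, 0, 0, -0.96, 0, 1], [0, 0, 0, 0, -0.96, 0, 1], [0, 0, 0, 0, -0.96, 0, 1], [0, 0, 0, 0, -0.96, 0, 1], [0, 0, 0, 0, -0.96, 0, 1], [0, 0, 0, 0, -0.96, 0, 1], [0, 0, 0, 0, -0.96, 0, 1], [0, 0, 0, 0, -0.96, 0, 1], [0, 0, 0, 0, -0.96, 0, 1]]])

```text
time: 35.58
tcp_pos: [0.5066, -0.2297, 0.1222]
eef_rot: [[-0.997, -0.076, 0.001], [-0.076, 0.997, -0.0], [-0.001, -0.0, -1.0]]
ft_force: [0.1, 0.8, -1.1]
width: 0.0449
```

Call:
move_arm(moves=[[[0, 0, 0, 0, -0.96, 0, 1], [0, 0, 0, 0, -0.96, 0, 1], [0, 0, 0, 0.9, -0.96, 0.7, 1], [0, 0, 0, 0.8, -0.96, 0.7, 1], [0, 0, 0, 0, 0, 0, 1], [0, 0, 0, 0, 0, 0, 1]]])

```text
time: 36.08
tcp_pos: [0.4775, -0.3088, 0.0936]
eef_rot: [[-0.997, -0.074, -0.001], [-0.074, 0.997, 0.0], [0.001, 0.0, -1.0]]
ft_force: [-0.1, 0.5, -0.3]
width: 0.0448
```

```bash
python3 snap.py w8
```

```text
36.13 [ 0.4786 -0.3079  0.094 ] [[-0.997, -0.076, 0.0], [-0.076, 0.997, 0.0], [-0.0, 0.0, -1.0]] [ 0.15  0.5   0.47  1.87 -0.3   0.84  2.42]
```

View pics/w8.png

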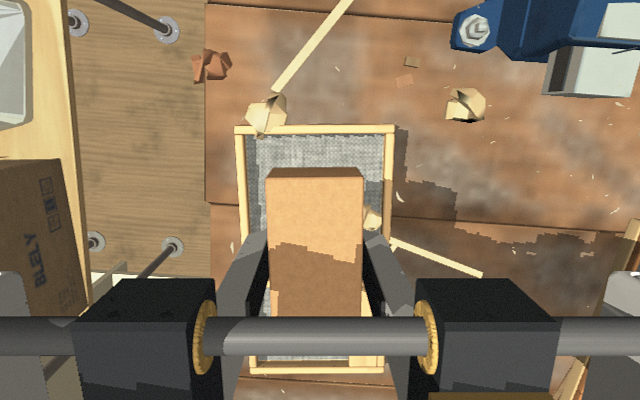

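The cork is centred over the large compartment (walls at columns 240 and 388). A wood shaving shows near (370,215), so I'll lower in two steps and watch the force.

Call:
move_arm(moves=[[[0, 0, 0, 0, 0, 0.8, 1], [0, 0, 0, 0, 0, 0.8, 1], [0, 0, 0, 0, 0, 0.7, 1], [0, 0, 0, 0, 0, 0.5, 1], [0, 0, 0, 0, 0, 0.4, 1], [0, 0, 0, 0, 0, 0.2, 1], [0, 0, 0, 0, 0, 0, 1]]])

```text
time: 36.72
tcp_pos: [0.4787, -0.3076, 0.0254]
eef_rot: [[-0.997, -0.077, -0.0], [-0.077, 0.997, 0.0], [0.0, 0.0, -1.0]]
ft_force: [0.7, 0.1, -0.5]
width: 0.0452
```

Call:
move_arm(moves=[[[0, 0, 0, 0, 0, 0.24, 1], [0, 0, 0, 0, 0, 0, 1], [0, 0, 0, 0, 0, 0, -0.23], [0, 0, 0, 0, 0, 0, -0.23], [0, 0, 0, 0, 0, 0, -0.23], [0, 0, 0, 0, 0, -0.6, -0.23], [0, 0, 0, 0, 0, -0.9, -0.23], [0, 0, 0, 0, 0, -0.9, -0.23], [0, 0, 0, 0, 0, -0.9, -0.23], [0, 0, 0, 0, 0, -0.9, -0.23], [0, 0, 0, 0, 0, -0.8, -0.23]]])

```text
time: 37.63
tcp_pos: [0.4787, -0.3081, 0.1231]
eef_rot: [[-0.997, -0.076, 0.001], [-0.076, 0.997, -0.001], [-0.001, -0.001, -1.0]]
ft_force: [0.0, -0.1, 0.6]
width: 0.0577
```

Call:
move_arm(moves=[[[0, 0, 0, -0.96, 0.63, 0, 0.4], [0, 0, 0, -0.96, 0.63, 0, 0.4], [0, 0, 0, -0.96, 0.63, 0, 0.4], [0, 0, 0, -0.96, 0.63, 0, 0.4], [0, 0, 0, -0.96, 0.63, 0, 0.4], [0, 0, 0, -0.96, 0.63, 0, 0.4], [0, 0, 0, -0.96, 0.63, 0, 0.4], [0, 0, 0, -0.96, 0.63, 0, 0.4], [0, 0, 0, -0.96, 0.63, 0, 0.4], [0, 0, 0, -0.96, 0.63, 0, 0.4], [0, 0, 0, -0.96, 0.6, 0, 0.4], [0, 0, 0.99, 0, 0, 0, 0.4]]])

```text
time: 38.63
tcp_pos: [0.6816, -0.1502, 0.1217]
eef_rot: [[-1.0, -0.003, 0.002], [-0.003, 1.0, 0.001], [-0.002, 0.001, -1.0]]
ft_force: [0.6, 0.4, 0.3]
width: 0.0284
```

Call:
move_arm(moves=[[[0, 0, 0.99, 0, 0, 0, 0.4], [0, 0, 0.99, 0, 0, 0, 0.4], [0, 0, 0.99, 0, 0, 0, 0.4], [0, 0, 0.99, 0, 0, 0, 0.4], [0, 0, 0.99, 0, 0, 0, 0.4], [0, 0, 0.99, 0, 0, 0, 0.4], [0, 0, 0.99, 0, 0, 0, 0.4], [0, 0, 0.99, 0, 0, 0, 0.4], [0, 0, 0.99, 0, 0, 0, 0.4], [0, 0, 0.99, 0, 0, 0, 0.4], [0, 0, 0.99, 0, 0, 0, 0.4], [0, 0, 0.99, 0, 0, 0, 0.4]]])

```text
time: 39.63
tcp_pos: [0.6787, -0.1542, 0.1221]
eef_rot: [[-0.576, 0.818, 0.001], [0.818, 0.576, -0.0], [-0.0, 0.0, -1.0]]
ft_force: [0.4, -0.1, 0.3]
width: 0.0281
```

Call:
move_arm(moves=[[[0, 0, 0.99, 0, 0, 0, 0.4], [0, 0, 0.99, 0, 0, 0, 0.4], [0, 0, 0.99, 0, 0, 0, 0.4], [0, 0, 0.99, 0, 0, 0, 0.4], [0, 0, 0.99, 0, 0, 0, 0.4], [0, 0, 0.99, 0, 0, 0, 0.4], [0, 0, 0.99, 0, 0, 0, 0.4], [0, 0, 0.99, 0, 0, 0, 0.4], [0, 0, 0.99, 0, 0, 0, 0.4], [0, 0, 0.99, 0, 0, 0, 0.4], [0, 0, 0.99, 0, 0, 0, 0.4], [0, 0, 0.99, 0, 0, 0, 0.4]]])

```text
time: 40.63
tcp_pos: [0.6787, -0.154, 0.1221]
eef_rot: [[0.33, 0.944, 0.001], [0.944, -0.33, 0.0], [0.0, 0.0, -1.0]]
ft_force: [0.1, -0.1, -0.5]
width: 0.028
```

Call:
move_arm(moves=[[[0, 0, 0.99, 0, 0, 0, 0.4], [0, 0, 0.99, 0, 0, 0, 0.4], [0, 0, 0.99, 0, 0, 0, 0.4], [0, 0, 0.99, 0, 0, 0, 0.4], [0, 0, 0, 0, 0, 0, 0.4], [0, 0, 0, 0, 0, 0, 0.4]]])

```text
time: 41.13
tcp_pos: [0.6787, -0.154, 0.1216]
eef_rot: [[0.603, 0.798, 0.0], [0.798, -0.603, -0.0], [0.0, 0.0, -1.0]]
ft_force: [0.5, 0.3, 0.2]
width: 0.0283
```

```bash
python3 snap.py w9
```

```text
41.18 [ 0.6787 -0.1541  0.1215] [[0.603, 0.798, 0.0], [0.798, -0.603, 0.0], [0.0, 0.0, -1.0]] [-0.4   0.84  0.95  1.52 -0.73  1.16  0.04]
```

View pics/w9.png

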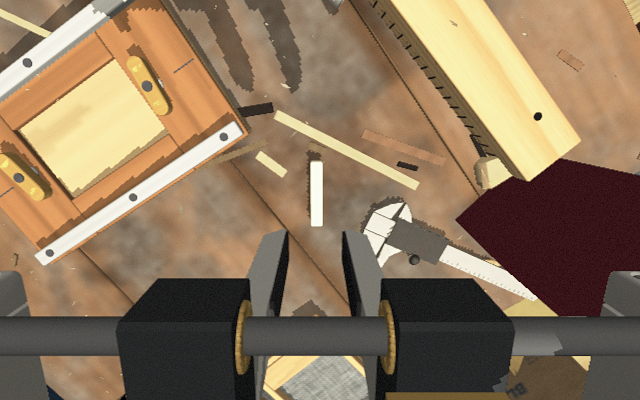

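The nut (316,194) is square to the jaws, the caliper is clear, and the jig seat is empty with its buttons aside. I need to check the gripper body against the dark red cup.

```bash
python3 - <<'E'
from m import *
w=pickle.load(open("pics/w9.pkl","rb"));t=I["top"][1];im=I["top"][0]
m=cv2.inRange(cv2.cvtColor(im,cv2.COLOR_BGR2HSV),(165,90,30),(180,255,120));m[:60]=0;m[140:]=0;m[:,:390]=0;m[:,460:]=0
ys,xs=np.nonzero(m);print(xs.min(),xs.max(),ys.min(),ys.max(),"lowest at",xs[ys==ys.max()])
p=[(xs[ys==ys.max()].mean(),ys.max())]
for z in(0,.05,.1,.15):print(z,cast(t,p,z).round(3),cast(w,[(457,217)],z).round(3))
s=env.camera_info("scene");print(two(t,p,w,[(457,217)]))
print("nut",cast(w,[(316.5,194)],.009).round(4))
for z in (0,.1):print(z,cast(s,[(468,258),(492,272)],z).round(3).tolist())
E
```

```text
400 447 71 127 lowest at [404 405 407 408 409 410]
0 [[ 0.766 -0.256  0.   ]] [[ 0.763 -0.243  0.   ]]
0.05 [[ 0.75  -0.244  0.05 ]] [[ 0.756 -0.218  0.05 ]]
0.1 [[ 0.733 -0.231  0.1  ]] [[ 0.749 -0.193  0.1  ]]
0.15 [[ 0.716 -0.218  0.15 ]] [[ 0.742 -0.168  0.15 ]]
[[ 0.76964036 -0.25850855 -0.02225613]]
nut [[ 0.6807 -0.1534  0.009 ]]
0 [[0.781, -0.256, 0.0], [0.801, -0.306, 0.0]]
0.1 [[0.705, -0.321, 0.1], [0.721, -0.364, 0.1]]
```

Call:
move_arm(moves=[[[0, 0, 0, 0.09, 0.06, 0.9, 0.4], [0, 0, 0, 0, 0, 0.9, 0.4], [0, 0, 0, 0, 0, 0.9, 0.4], [0, 0, 0, 0, 0, 0.9, 0.4], [0, 0, 0, 0, 0, 0.9, 0.4], [0, 0, 0, 0, 0, 0.7, 0.4], [0, 0, 0, 0, 0, 0.33, 0.4], [0, 0, 0, 0, 0, 0, 1], [0, 0, 0, 0, 0, 0, 1], [0, 0, 0, 0, 0, 0, 1], [0, 0, 0, 0, 0, 0, 1], [0, 0, 0, 0, 0, 0, 1]]], force=15)

```text
time: 42.18
tcp_pos: [0.6808, -0.1536, 0.0105]
eef_rot: [[0.605, 0.796, 0.0], [0.796, -0.605, -0.0], [0.0, 0.0, -1.0]]
ft_force: [0.0, 0.6, 1.0]
width: 0.0097
```

Call:
move_arm(moves=[[[0, 0, 0, 0, 0, -0.5, 1], [0, 0, 0, 0, 0, -0.9, 1], [0, 0, 0, 0, 0, -1, 1], [0, 0, 0, 0, 0, -1, 1], [0, 0, 0, 0, 0, -1, 1], [0, 0, 0, 0, 0, 0, 1]]])

```text
time: 42.68
tcp_pos: [0.6824, -0.1546, 0.1042]
eef_rot: [[0.605, 0.796, 0.006], [0.796, -0.605, -0.001], [0.002, 0.005, -1.0]]
ft_force: [1.0, 0.3, 0.2]
width: 0.0099
```

Call:
move_arm(moves=[[[0, 0, 0.96, 0, 0, 0, 1], [0, 0, 0.96, 0, 0, 0, 1], [0, 0, 0.96, 0, 0, 0, 1], [0, 0, 0.96, 0, 0, 0, 1], [0, 0, 0.96, 0, 0, 0, 1], [0, 0, 0.96, 0, 0, 0, 1], [0, 0, 0.96, 0, 0, 0, 1], [0, 0, 0.96, 0, 0, 0, 1], [0, 0, 0.96, 0, 0, 0, 1], [0, 0, 0.96, 0, 0, 0, 1], [0, 0, 0.96, 0, 0, 0, 1]]])

```text
time: 43.6
tcp_pos: [0.6809, -0.1535, 0.0997]
eef_rot: [[0.997, 0.072, 0.001], [0.072, -0.997, -0.0], [0.001, 0.0, -1.0]]
ft_force: [0.0, 1.1, -0.2]
width: 0.01
```

Call:
move_arm(moves=[[[0, 0, 0, -0.72, 0.94, 0, 1], [0, 0, 0, -0.72, 0.94, 0, 1], [0, 0, 0, -0.72, 0.94, 0, 1], [0, 0, 0, -0.72, 0.94, 0, 1], [0, 0, 0, -0.72, 0.94, 0, 1], [0, 0, 0, -0.72, 0.94, 0, 1], [0, 0, 0, -0.72, 0.94, 0, 1], [0, 0, 0, -0.72, 0.94, 0, 1], [0, 0, 0, 0, 0, 0, 1], [0, 0, 0, 0, 0, 0, 1]]])

```text
time: 44.43
tcp_pos: [0.5767, -0.3135, 0.0996]
eef_rot: [[0.997, 0.074, 0.001], [0.074, -0.997, -0.0], [0.001, 0.0, -1.0]]
ft_force: [0.1, 0.3, -0.3]
width: 0.0098
```

```bash
python3 snap.py w10
```

```text
44.48 [ 0.5776 -0.3123  0.0992] [[0.997, 0.076, 0.001], [0.076, -0.997, 0.0], [0.001, -0.0, -1.0]] [-0.24  0.9   1.11  1.65 -0.87  1.16 -0.4 ]
```

View pics/w10.png

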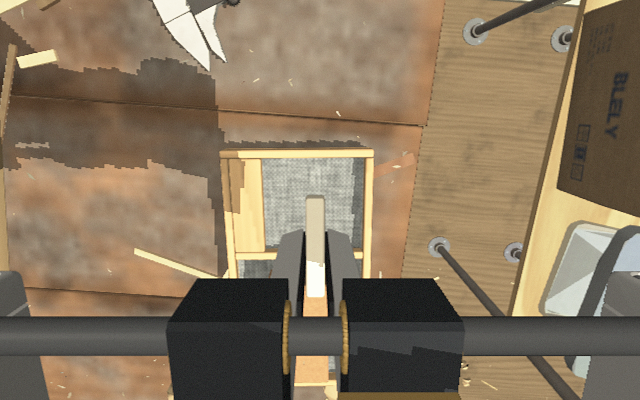

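The nut hangs over the small compartment, between the solid block (column 262) and the wall (362). Lowering and releasing it.

Call:
move_arm(moves=[[[0, 0, 0, 0, 0, 0.8, 1], [0, 0, 0, 0, 0, 0.8, 1], [0, 0, 0, 0, 0, 0.8, 1], [0, 0, 0, 0, 0, 0.7, 1], [0, 0, 0, 0, 0, 0.5, 1], [0, 0, 0, 0, 0, 0.35, 1], [0, 0, 0, 0, 0, 0.15, 1], [0, 0, 0, 0, 0, 0, 1]]])

```text
time: 45.15
tcp_pos: [0.5771, -0.3123, 0.0158]
eef_rot: [[0.997, 0.076, -0.001], [0.076, -0.997, 0.0], [-0.001, -0.0, -1.0]]
ft_force: [0.3, 0.8, -1.1]
width: 0.0098
```

Call:
move_arm(moves=[[[0, 0, 0, 0, 0, 0, 0.5], [0, 0, 0, 0, 0, 0, 0.5], [0, 0, 0, 0, 0, 0, 0.5], [0, 0, 0, 0, 0, -0.5, 0.5], [0, 0, 0, 0, 0, -0.9, 0.5], [0, 0, 0, 0, 0, -1, 0.5], [0, 0, 0, 0, 0, -1, 0.5], [0, 0, 0, 0, 0, -1, 0.5], [0, 0, 0, -1, -1, -1, 0.5], [0, 0, 0, -1, -1, -1, 0.5], [0, 0, 0, -1, -1, -1, 0.5], [0, 0, 0, -1, -1, -1, 0.5]]])

```text
time: 46.15
tcp_pos: [0.4899, -0.2384, 0.1858]
eef_rot: [[0.997, 0.075, -0.0], [0.075, -0.997, -0.0], [-0.0, 0.0, -1.0]]
ft_force: [0.7, 0.6, 1.1]
width: 0.0232
```

Call:
move_arm(moves=[[[0, 0, 0, -1, -1, -1, 0.5], [0, 0, 0, -1, -1, -1, 0.5], [0, 0, 0, -1, -1, 0, 0.5], [0, 0, 0, -1, -1, 0, 0.5], [0, 0, 0, 0, 0, 0, 0.5], [0, 0, 0, 0, 0, 0, 0.5]]])

```text
time: 46.65
tcp_pos: [0.4115, -0.1688, 0.2226]
eef_rot: [[0.997, 0.077, 0.003], [0.077, -0.997, 0.005], [0.003, -0.005, -1.0]]
ft_force: [0.2, -0.1, 0.6]
width: 0.0238
```

```bash
python3 - <<'E'
from snap import *
snap("w11")
t=env.camera("top");cv2.imwrite("pics/top1.png",t)
a=cv2.resize(t[115:305,150:470],(640,380),interpolation=2)
cv2.imwrite("pics/fin.png",a)
E
```

```text
46.7 [ 0.412  -0.1695  0.2224] [[0.997, 0.076, 0.002], [0.076, -0.997, 0.002], [0.002, -0.002, -1.0]] [-0.8   0.17  1.24  2.05 -0.19  1.04 -0.96]
```

View pics/fin.png

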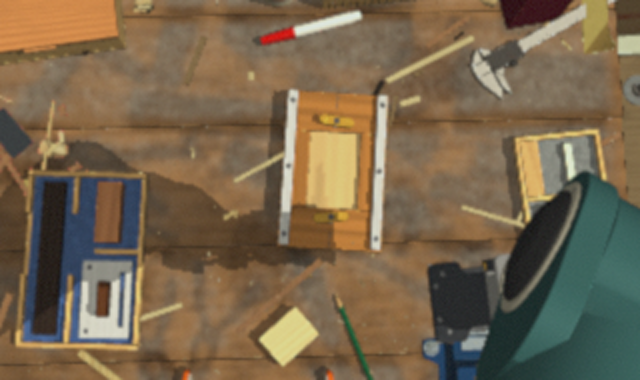

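The top view shows the bridge, caul and template each in its compartment, both buttons crosswise, and the nut along x in its compartment; the arm hides the cork. I'll check the cork with a last composite of the scene and wrist views.

```bash
python3 - <<'E'
from h import *
s=env.camera("scene");w=cv2.imread("pics/w11.png")
a=cv2.resize(s[120:380,180:440],(400,400),interpolation=2);b=cv2.resize(w,(400,250))
cv2.imwrite("pics/fin2.png",np.hstack([a,cv2.copyMakeBorder(b,0,150,0,0,0)]))
E
```

```text
(no output)
```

View pics/fin2.png

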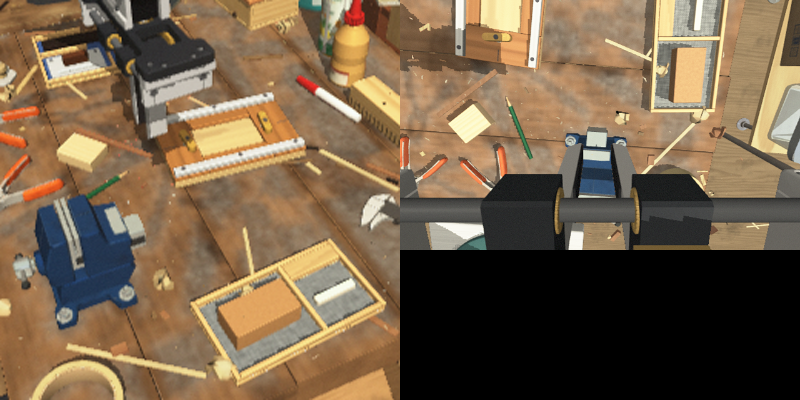

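Cork and nut lie flat in their compartments of the grey tray, and the gripper is free in the air. Handing in.

```bash
python3 -c "
from rig import env
s=env.observe();print(s['time'],s['ft_force'],s['joint_positions']);print(env.hand_in())"
```

```text
46.8 [-0.17037677  0.03824054 -0.24923398] [-0.79617464  0.17567669  1.24231181  2.05370747 -0.19181132  1.03875906
 -0.95689703]
the job is handed in; nothing more can be done
None
```

Both kit trays are made up and the job is handed in, at 46.8 s of the 138 s allowed.

- **Bridge kit (blue tray):** the bridge blank, clamping block and slot template are each in their own compartment. I turned both buttons aside before lifting the template by its pull. They stand at about -1.43 rad (button 1) and +1.48 rad (button 2), judged from the gripper's angle as it let go.
- **Nut kit (grey tray):** the sanding block and bone nut lie along x in their compartments.

**Last checks:** the final top, scene and wrist pictures show all five pieces flat in place and both buttons crosswise. The arm was touching nothing, with the wrist force near zero.

**Small disagreements:**
- Button 1 sat about 1 mm off my estimate, which gave a 6 N side load while I turned it.
- The fingers pressed with about 9 N as they closed on the pull.
- A wood shaving lies near or in the grey tray's large compartment. I felt no contact with it, and the sanding block looks flat.
- Joint 3 ended at 1.242 rad, just inside its 1.25 rad limit.

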